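Two views of a nut for the bench camera

TASK

Finish the record of the round nut: put the folding hand lens away in the open top drawer of the small drawer unit and push the drawer fully shut. Then pick up the white dish by its handle, keep it level so that the loose nut stays in its middle, and hold the nut at the camera's focus with the handle pointing straight away from the lens, still for about a second (first view). Then turn the dish a quarter turn about the nut, either way round, so that the handle stands square to the lens's line of sight with the nut at the focus again (second view), and finish while holding it there; never touch the nut or the camera, and leave the vials and the dropper bottle alone.

Things in the scene. Friction and masses are not known exactly. Their poses are not given: they have to be found in the camera images.
- loupe: Folding hand lens lying open and flat, 30 x 81 x 12 mm: a cream shell and a black-rimmed lens. Origin: middle of its underside; its y axis runs along its length towards the shell, z up. The shell (26 mm wide across x, 10 mm high) spans y = -2 to +40 mm: grasp it across x near y = +15 mm.
- unit_drawer0 (a joint): Opening of the top drawer of the small grey drawer unit with white fronts (240 deep, 200 wide, 150 mm high): 0 = fully shut, starts at 0.10 to 0.14 m; it slides with about 1 N of friction.
- unit_drawer0_handle (a point): Middle of the top drawer's steel bar handle, which runs along y (100 mm long, 10 mm thick, 112 mm above the worktop). x axis points into the unit (the way the drawer shuts), z up. The white drawer front (15 mm thick) begins 35 mm behind it in x. Behind that the drawer is open from above as far as it is pulled out; 100 mm behind the handle in x lies in the open part at every start.
- drawer_floor (a point): Middle of the top drawer's inner floor, 85 mm above the worktop; moves with the drawer. Inside it is 195 mm along x, 158 mm along y, 43 mm deep; the unit's top is 150 mm above the worktop.
- dish_handle (a point): Grip point on the handle of the white glazed dish, 95 mm from the dish's middle and 24 mm above the surface on which the dish stands. The handle is a bar 14 mm wide (along y), 13 mm high, that reaches from 48 to 135 mm from the middle. x axis points along the handle to the dish's middle, z up.
- dish_middle (a point): Where the nut's centre lies when it rests in the middle of the dish, 22 mm above the dish's underside. The dish is 100 mm wide at the rim, 22 mm high, about 0.12 kg. Its hollow rises ever more steeply (rise per run 0.06, 0.2 beyond 12 mm, 0.42 beyond 28 mm from the middle): the nut rolls if the dish tips by over 3 degrees or is jerked.
- dish: The white dish with handle; origin: middle of its underside; -x points along the handle, z up.
- nut: Loose round brown nut, a ball of 26 mm diameter, 15 g, with a pale spot, lying in the dish; origin: its centre (its axes turn as it rolls).
- focus (a point): The camera's focus, 102 mm straight in front of the lens and 160 mm above the worktop, above the cross on the camera's base plate. x axis points from the focus to the lens (horizontal), z up.
- camera: Black macro camera on an aluminium bench stand, fixed: base plate 340 x 150 x 12 mm, the lens 160 mm above the worktop, the post 235 mm behind the focus, 252 mm high. Origin on the worktop straight below the focus; +x towards the lens.
- vial_red: Vial with red cap, 24 mm wide, 72 mm high, upright, to be left alone; origin: middle of its underside.
- vial_white: Vial with white cap, 24 mm wide, 62 mm high, upright, to be left alone; origin: middle of its underside.
- dropper_green: Green dropper bottle with black top, 33 mm wide, 100 mm high, upright, to be left alone; origin: middle of its underside.
Things that resemble listed ones, but are neither listed nor needed, are in the scene too. There is more than one size of the dish; the job needs the larger.

How it is judged:
By the outcome, as a careful person would: the job done as asked, in the order asked, and still so for the second after the job is handed in, while the arm keeps its last pose, push and grip.
It also fails if it takes over 72 s, if anything falls off the work surface, if the arm or the gripper's body presses on something with over 40 N, if the wrist force passes 120 N, or if a joint passes its speed limit or range.

ROBOT

A 7-joint arm with a two-finger parallel gripper is mounted at the origin on a cart in front of the work surface, level with it; the furniture and walls round the work are solid. World frame = base frame: x ahead of the robot, y to its left, z up, the work surface at z = 0. Lengths are in m, angles in rad, forces in N, time in s.
With the tool pointing down it reaches from about 0.425 to 0.825 m from the base axis. Payload 3.6 kg.
Tool frame: the origin (TCP) lies midway between the tips of the shut fingers; the grasp point (between the pads) lies 19 mm behind it (grip_depth is the distance from the TCP to the grasp point, in m); z points along the fingers, y is the line along which they close (so a half turn about z gives the same grasp; the last joint's range is limited). The gripper opens to 85 mm and grips with 20 to 120 N. Pads are 22 mm wide; open, the fingers measure 114 mm over their backs; the gripper's body (76 mm by 85 mm) begins 54 mm behind the grasp point. The pads swing forward as they close: fully open they stand 13 mm farther back than shut.
Start: joints at [1.244, 0.615, -0.013, 1.423, 0.008, 1.103, -0.04], TCP at [0.192, -0.621, 0.231] pointing down, gripper open.
Joint ranges: [-3.12, 3.12], [-0.3, 2.06], [-1.34, 1.32], [0.26, 2.42], [-1.36, 4.5], [0.01, 1.98], [-2.84, 2.84]. Speed limits (rad/s): [2.79, 2.79, 3.14, 3.14, 3.14, 3.14, 3.14].

INTERFACE

Orientations are given as [roll, pitch, yaw] about the fixed x, y, z axes, in that order (R = Rz(yaw) Ry(pitch) Rx(roll)).
In Python, from rig import get_state, get_image, job_done, grip_depth gives the robot as it stands.
- The arm moves only by the tool carry_out, never from a script. Its argument "steps" is a list of rows, each a list of 7 numbers: the turn, a rotation vector about the tool's x, y, z each as a share of pi rad, from -1 to 1, then the shift along the tool's x, y, z each as a share of 250 mm, from -1 to 1, then the opening, from 0 (shut) to 1 (fully open). In form: [[ax, ay, az, dx, dy, dz, grip], ...]. A call has 1 to 12 rows; each row is the pose to reach, as a shift and turn from the pose commanded when the call began, along the tool's axes at that moment, turning the shorter way round; what a row does not reach only later rows make up. A row lasts 1/8 s, in which the tool goes at most 62.5 mm and 10.7 degrees, less where a joint would pass 70% of its speed; a pose out of reach is approached as far as the arm can. A call with a number of a shift or a turn outside -1 to 1 is refused whole. A call with a gripper value outside its range is refused whole. The fingers move at their own pace and stop on an object; the grip force is fixed at half the most. Time passes only in rows, so rows that repeat a pose let the fingers close. It gives the time, the measured TCP pose, the force, the opening and the grip force at its end, in the units of the state.
- get_state(): the state, without advancing time (a new reading comes with each control period).
- get_image(name): name is "side" or "top"; returns a dict with "frame" (384x512x3 uint8, blue, green, red), "range_z" (384x512 float32, m along the optical axis (not along the pixel's ray), 0 where there is no reading), "fx", "fy", "cx", "cy" (pixels), "k1" (the pictures are not rectified: a ray, as slopes to the right and down, at radius r is drawn at 1 + k1 r^2 times it, then the intrinsics apply), "extrinsics" (4x4, takes a point from world to camera coordinates). Camera axes: x right, y down, z forward; pixel columns grow to the right and rows downward; lengths in m; the calibration is good to about 2 mm. A picture is of the moment at which its call begins.
- job_done(): hands the job in; it is judged then, once.
The state is a dict: "time": time; "q": joint angles; "qd": joint speeds; "tau": joint torques, N m; "tcp_pos": TCP position; "eef_rot": TCP orientation; "ft_force": force on the tool from outside, world axes, zero at the start; "torque": the same for the moment, N m; "grip_width": opening from 0.0 (shut) to 1.0 (fully open); "finger_force": force on a finger pad.
Only numpy, scipy, OpenCV 4.12 (cv2) and the standard library are available. Lean on these libraries where they do the work, as an engineer would, in place of code of your own. Each camera call takes 0.05 s, during which the arm holds its last target. There are 200 camera calls.

## Working session

There is one attempt and no reset: what is moved stays moved. The work goes in short steps, Python scripts to look and compute and a tool call to move; the robot and the scene stay as the last step left them, time stands still between calls to the robot, and variables do not carry over. Pictures are saved under pics/ and viewed, at most 10 in all, crops included, and the job is handed in when it is done.

Besides the shell and the picture viewer there is one more tool, called after "Emit:" in YAML: its name, and indented under it one key for each argument. carry_out: Moves the arm, as the interface text tells. Shift numbers are shares of 250 mm and turn numbers shares of pi rad, none past 1 either way. Its arguments: {"type":"object","properties":{"steps":{"type":"array"}},"required":["steps"]}

```bash
ls; mkdir -p pics; cat > h.py <<'E'
import numpy as np,cv2
from rig import *
from scipy.spatial.transform import Rotation as R
def shot(n,f):
    im=get_image(n); cv2.imwrite(f'pics/{f}.png',im['frame']); np.savez(f'pics/{f}.npz',**im); return im
def load(f): return dict(np.load(f'pics/{f}.npz'))
def K(im): return np.array([[im['fx'],0,im['cx']],[0,im['fy'],im['cy']],[0,0,1.]])
def und(im,uv):
    uv=np.asarray(uv,float).reshape(-1,1,2)
    return cv2.undistortPoints(uv,K(im),np.array([float(im['k1']),0,0,0])).reshape(-1,2)
def ray(im,uv):
    E=im['extrinsics']; p=und(im,uv); d=np.c_[p,np.ones(len(p))]@E[:3,:3]; c=-E[:3,:3].T@E[:3,3]; return c,d
def atz(im,uv,z):
    c,d=ray(im,uv); return c+d*((z-c[2])/d[:,2])[:,None]
def dep(im,uv):
    c,d=ray(im,uv); r=np.array([np.median(im['range_z'][int(v)-1:int(v)+2,int(u)-1:int(u)+2]) for u,v in uv]); return c+d*r[:,None]
def cloud(im):
    h,w=im['range_z'].shape; g=np.stack(np.meshgrid(np.arange(w),np.arange(h)),-1).reshape(-1,2)
    c,d=ray(im,g); z=im['range_z'].reshape(-1); P=c+d*z[:,None]; P[z==0]=np.nan; return P.reshape(h,w,3)
def proj(im,P):
    E=im['extrinsics']; return cv2.projectPoints(np.asarray(P,float).reshape(-1,3),cv2.Rodrigues(E[:3,:3])[0],E[:3,3],K(im),np.array([float(im['k1']),0,0,0]))[0].reshape(-1,2)
def tri(a,ua,b,ub):
    c1,d1=ray(a,[ua]);c2,d2=ray(b,[ub]); A=np.c_[d1[0],-d2[0]]; s=np.linalg.lstsq(A,c2-c1,rcond=None)[0]
    p,q=c1+s[0]*d1[0],c2+s[1]*d2[0]; return (p+q)/2,np.linalg.norm(p-q)
E
python3 - <<'E'
from h import *
for n in('side','top'):
    im=shot(n,n+'0'); E=im['extrinsics']; print(n,im['fx'],im['cx'],im['cy'],im['k1'],-E[:3,:3].T@E[:3,3],E[2,:3])
    cv2.imwrite(f'pics/{n}0b.png',cv2.resize(im['frame'],(800,600),interpolation=cv2.INTER_CUBIC))
print(get_state(),grip_depth)
E
```

```text
pics
side 482.2466926716011 254.55786050977866 188.00419496846885 -0.17600288797927385 [ 0.35742503 -1.59306663  0.79718988] [ 0.11039299  0.91282253 -0.39315189]
top 430.54711683135895 251.89594749102207 191.66481903089203 -0.05493491671223948 [ 0.33109847 -0.0162553   1.6274765 ] [ 0.14379789 -0.00910422 -0.9895652 ]
{'time': 0.1, 'q': array([ 1.24446759,  0.61582694, -0.01259318,  1.42478583,  0.00811167,
        1.10340325, -0.04038719]), 'qd': array([-0.0008015 , -0.00306116,  0.00025265, -0.00292691,  0.0004963 ,
        0.00032645,  0.00021759]), 'tau': array([ 7.34129098e-04, -4.70383465e+01,  2.60024322e-01, -1.71569949e+01,
        1.01177918e-02,  5.84000940e-03, -1.76130268e-06]), 'tcp_pos': array([ 0.1917677 , -0.62032564,  0.23023555]), 'eef_rot': array([-3.13922038e+00,  5.46633331e-05,  2.99893644e-01]), 'ft_force': array([ 0.46157653,  0.59774257, -0.43041617]), 'torque': array([ 0.02239398, -0.01115923, -0.04788478]), 'finger_force': 0.0, 'grip_width': 1.00078753758817} 0.0187
```

View pics/top0b.png

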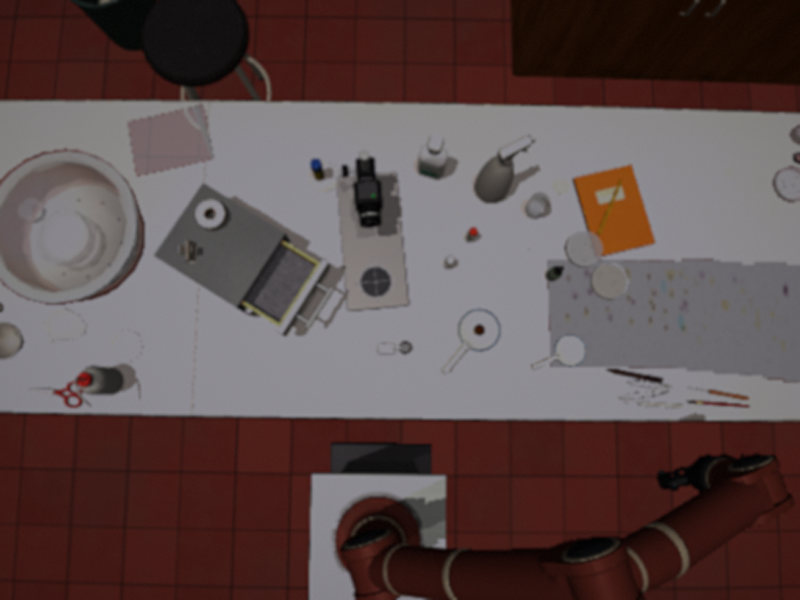

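View pics/side0b.png

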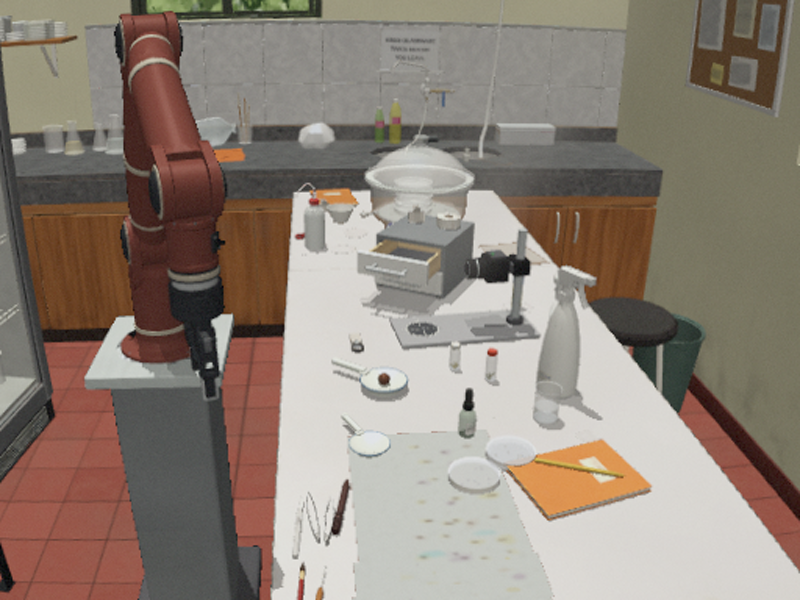

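The top view (800x600 pixels) shows the loupe at (395,348), with its cream shell to the left and the lens at (405,347). The large dish with the nut is at (480,330), its handle end at (447,370). The focus cross is at (376,282), the lens at (370,222) and the drawer handle at (330,310).

What could be confused: for the dish, (480,330) holding the nut or the smaller one at (570,350), and I choose the larger. For the loupe, (395,348) or the small object on the unit at (190,250), and I choose the former.

I'll take close crops to check both.

```bash
python3 - <<'E'
from h import *
t=load('top0');s=load('side0')
cv2.imwrite('pics/tc.png',cv2.resize(t['frame'][140:250,175:335],(800,550),interpolation=cv2.INTER_CUBIC))
cv2.imwrite('pics/sc.png',cv2.resize(s['frame'][140:270,200:360],(738,600),interpolation=cv2.INTER_CUBIC))
P=cloud(t)
def show(name,uv): print(name,np.round(dep(t,np.array(uv)*.64),4).tolist())
show('cross,lens,handle,loupe shell,rim,dishmid,handleend,smalldish',[(376,282),(370,222),(330,310),(387,348),(405,347),(480,330),(447,370),(570,350)])
E
```

```text
cross,lens,handle,loupe shell,rim,dishmid,handleend,smalldish [[0.6082, 0.0122, 0.0126], [0.7144, 0.0246, 0.1783], [0.5399, 0.1236, -0.0018], [0.448, -0.0166, 0.0097], [0.4511, -0.06, 0.0076], [0.4921, -0.2382, 0.0308], [0.3962, -0.1595, 0.0279], [0.4484, -0.4606, 0.0059]]
```

View pics/tc.png

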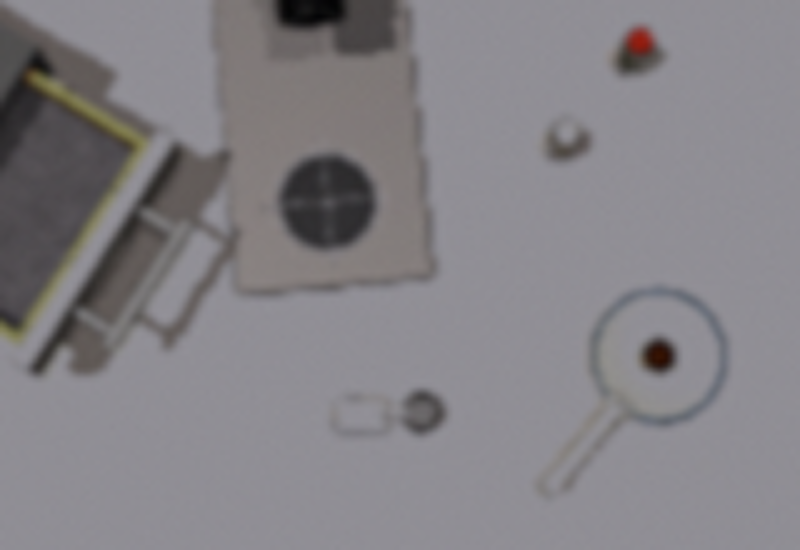

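View pics/sc.png

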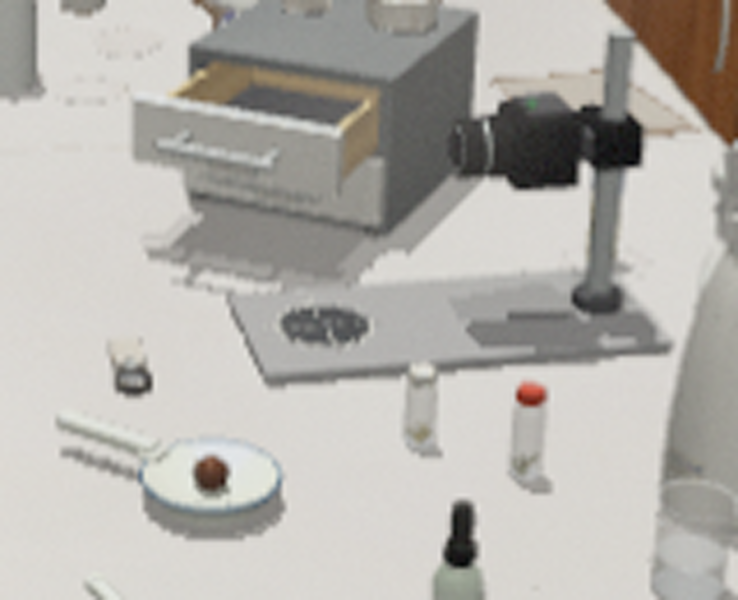

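The crops confirm the choices. The dish rim is centred at top crop (659,356) and side crop (211,474), with the nut in the middle. The loupe shell spans top crop (335–390, 397–433), with the lens at (422,411). The drawer bar runs from (185,228) to (108,345), and the cross is at (329,202).

```bash
python3 - <<'E'
from h import *
t=load('top0');s=load('side0')
T=lambda u,v:(u/5+175-.4,v/5+140-.4)
S=lambda u,v:(u/4.6125+200-.4,v/4.6125+140-.4)
def p(n,a,b):
    x,e=tri(t,T(*a),s,S(*b)); print(n,x.round(4),'gap',round(e,4))
p('nut',(659,356),(211,473)); p('hend',(547,490),(62,421)); p('cross',(329,202),(324,325))
p('bar far(y+)',(110,343),(158,145)); p('bar near',(187,228),(275,162))
p('shell',(362,415),(127,355));p('lens',(422,411),(133,380))
p('vwhite top',(567,132),(423,372));p('vred',(639,40),(531,394))
print('rim centre z22',atz(t,[T(659,356)],.022),'hend z.03',atz(t,[T(547,490),T(550,483)],.028))
print('shell z10',atz(t,[T(333,415),T(390,415),T(362,396),T(362,434)],.01).round(4),'lens',atz(t,[T(422,411),T(446,411)],.008).round(4))
print('bar z.112',atz(t,[T(110,343),T(187,228)],.112).round(4))
print('front top edge z.145?',dep(t,[T(165,140),T(35,355),T(90,290)]).round(4))
e=atz(t,[T(218,0),T(240,292),T(433,275),T(410,20)],.012);print('plate',e.round(4))
# clouds
P=cloud(t).reshape(-1,3)
m=(abs(P[:,2]-.15)<.006)&(P[:,1]>.1)&(P[:,1]<.6)&(P[:,0]>.45)&(P[:,0]<1)
r=cv2.minAreaRect(P[m][:,:2].astype(np.float32)*1000);print('unit',m.sum(),r,cv2.boxPoints(r))
u,v=np.indices((384,512));PP=cloud(t)
m=(PP[...,2]>.008)&(PP[...,2]<.018)&(PP[...,0]>.5)&(PP[...,0]<.95)&(PP[...,1]>-.12)&(PP[...,1]<.14)
r=cv2.minAreaRect(PP[m][:,:2].astype(np.float32)*1000);print('plate',r)
Q=cloud(s).reshape(-1,3)
m=(Q[:,2]>.13)&(Q[:,2]<.20)&(abs(Q[:,0]-.75)<.12)&(abs(Q[:,1]-.02)<.1);print('cam side',np.nanpercentile(Q[m],[2,50,98],axis=0).round(3))
m=(P[:,2]>.13)&(P[:,2]<.3)&(P[:,0]>.65)&(P[:,0]<.95)&(abs(P[:,1]-.03)<.08);print('cam top',np.nanpercentile(P[m],[2,50,98],axis=0).round(3))
for a in np.arange(.68,.9,.03):
    k=m&(abs(P[:,0]-a)<.015)
    if k.sum(): print(round(a,2),P[k,1].mean().round(4),P[k,2].max().round(3))
E
```

```text
nut [ 0.4951 -0.2363  0.0227] gap 0.0013
hend [ 0.3937 -0.1523  0.0227] gap 0.0006
cross [0.6105 0.0131 0.0141] gap 0.0014
bar far(y+) [0.4881 0.1643 0.1148] gap 0.0027
bar near [0.5761 0.1115 0.1175] gap 0.0084
shell [ 0.4493 -0.0141  0.0059] gap 0.0011
lens [ 0.452  -0.0592  0.0068] gap 0.0004
vwhite top [ 0.6576 -0.1639  0.0597] gap 0.001
vred [ 0.7265 -0.2171  0.0666] gap 0.0002
rim centre z22 [[ 0.49447707 -0.23639519  0.022     ]] hend z.03 [[ 0.39317741 -0.15180736  0.028     ]
 [ 0.39836957 -0.15402586  0.028     ]]
shell z10 [[ 0.4482  0.0077  0.01  ]
 [ 0.4487 -0.0351  0.01  ]
 [ 0.4627 -0.0139  0.01  ]
 [ 0.4342 -0.0143  0.01  ]] lens [[ 0.4521 -0.0592  0.008 ]
 [ 0.4524 -0.0773  0.008 ]]
bar z.112 [[0.4897 0.1646 0.112 ]
 [0.5728 0.1122 0.112 ]]
front top edge z.145? [[0.6317 0.1273 0.1355]
 [0.478  0.2135 0.1374]
 [0.5281 0.1807 0.1061]]
plate [[ 0.7673  0.1013  0.012 ]
 [ 0.5402  0.0794  0.012 ]
 [ 0.5551 -0.0665  0.012 ]
 [ 0.7534 -0.0471  0.012 ]]
unit 3007 ((668.6689453125, 371.21044921875), (394.2606201171875, 253.81655883789062), 76.70111083984375) [[499.81787 208.55933]
 [746.8279  150.1737 ]
 [837.52    533.8616 ]
 [590.51    592.2472 ]]
plate ((724.3385620117188, 10.687820434570312), (253.77340698242188, 441.4961853027344), 89.3323745727539)
cam side [[ 0.713 -0.007  0.134]
 [ 0.782  0.01   0.17 ]
 [ 0.863  0.05   0.198]]
cam top [[0.713 0.004 0.155]
 [0.784 0.035 0.184]
 [0.857 0.087 0.252]]
0.71 0.0273 0.189
0.74 0.0312 0.194
0.77 0.0312 0.204
0.8 0.0332 0.204
0.83 0.0476 0.257
0.86 0.046 0.256
```

```bash
python3 - <<'E'
from h import *
t=load('top0')
T=lambda u,v:(u/5+175-.4,v/5+140-.4)
F=lambda u,v:(u*.64-.2,v*.64-.2)
print('unit top corners: front-right, left-back, front-left?',atz(t,[T(45,70),F(205,185),F(157,253),F(245,308)],.15).round(4))
print('front outer edge z.136',atz(t,[T(178,145),T(40,372)],.136).round(4), 'inner',atz(t,[T(140,150),T(15,335)],.136).round(4))
P=cloud(t); p=P.reshape(-1,3)
h=np.array([.5312,.1384]); 
for a in (57,60,63):
    n=np.array([np.cos(np.radians(a)),np.sin(np.radians(a))]); l=np.array([n[1],-n[0]])
    s=(p[:,:2]-h)@n; w=(p[:,:2]-h)@l
    for lo in(-.06,-.03,0,.03,.06):
        k=(w>lo-.01)&(w<lo+.01)&(s>-.02)&(s<.4)
        top=k&(p[:,2]>.144)&(p[:,2]<.156); fr=k&(p[:,2]>.128)&(p[:,2]<.14)&(s<.09); fl=k&(p[:,2]>.08)&(p[:,2]<.09)&(s>.04)
        print(a,lo,'front',np.percentile(s[fr],[10,50,90]).round(3) if fr.sum() else 0,'unit from',np.sort(s[top])[:4].round(3) if top.any() else 0,'floor',np.percentile(s[fl],[5,95]).round(3) if fl.any() else 0)
def mv(tgt,yaw):
    st=get_state(); r=R.from_euler('xyz',st['eef_rot']); g=R.from_euler('xyz',[np.pi,0,yaw])
    print('turn/pi',((r.inv()*g).as_rotvec()/np.pi).round(4),'shift/.25',(r.inv().apply(np.array(tgt)-st['tcp_pos'])/.25).round(4))
mv([.449,-.018,.12],np.radians(94)); mv([.449,-.018,.002],np.radians(94))
E
cat >> h.py <<'E'
def mv(tgt,yaw,st=None):
    st=st or get_state(); r=R.from_euler('xyz',st['eef_rot']); g=R.from_euler('xyz',[np.pi,0,yaw])
    print('turn/pi',((r.inv()*g).as_rotvec()/np.pi).round(4),'shift/.25',(r.inv().apply(np.array(tgt)-st['tcp_pos'])/.25).round(4))
E
```

```text
unit top corners: front-right, left-back, front-left? [[0.6778 0.2116 0.15  ]
 [0.805  0.4043 0.15  ]
 [0.6453 0.5043 0.15  ]
 [0.5231 0.2999 0.15  ]]
front outer edge z.136 [[0.6281 0.118  0.136 ]
 [0.4663 0.2099 0.136 ]] inner [[0.6242 0.1447 0.136 ]
 [0.4919 0.2282 0.136 ]]
57 -0.06 front [0.035 0.042 0.049] unit from [0.047 0.148 0.149 0.15 ] floor [0.068 0.159]
57 -0.03 front [0.038 0.045 0.055] unit from [0.15  0.151 0.151 0.151] floor [0.071 0.159]
57 0 front [0.038 0.045 0.055] unit from [0.15  0.152 0.153 0.154] floor [0.073 0.16 ]
57 0.03 front [0.039 0.047 0.056] unit from [0.151 0.152 0.153 0.153] floor [0.074 0.162]
57 0.06 front [0.04  0.047 0.057] unit from [0.153 0.154 0.154 0.154] floor [0.074 0.162]
60 -0.06 front [0.039 0.045 0.053] unit from [0.151 0.152 0.153 0.153] floor [0.072 0.161]
60 -0.03 front [0.04  0.047 0.056] unit from [0.152 0.152 0.153 0.153] floor [0.073 0.161]
60 0 front [0.038 0.045 0.055] unit from [0.15  0.15  0.152 0.153] floor [0.072 0.161]
60 0.03 front [0.038 0.046 0.054] unit from [0.151 0.152 0.152 0.152] floor [0.072 0.16 ]
60 0.06 front [0.037 0.044 0.054] unit from [0.148 0.149 0.15  0.151] floor [0.071 0.159]
63 -0.06 front [0.042 0.049 0.057] unit from [0.155 0.157 0.157 0.158] floor [0.071 0.162]
63 -0.03 front [0.041 0.048 0.058] unit from [0.154 0.154 0.155 0.155] floor [0.074 0.164]
63 0 front [0.038 0.046 0.055] unit from [0.15  0.152 0.153 0.153] floor [0.072 0.162]
63 0.03 front [0.036 0.045 0.053] unit from [0.15  0.15  0.152 0.153] floor [0.071 0.158]
63 0.06 front [0.034 0.04  0.05 ] unit from [0.145 0.146 0.146 0.147] floor [0.069 0.157]
turn/pi [-0.0007 -0.0005 -0.4268] shift/.25 [ 1.6948 -1.9968  0.4456]
turn/pi [-0.0007 -0.0005 -0.4268] shift/.25 [ 1.6948 -1.9956  0.9176]
```

Emit:
carry_out:
  steps:
    - [0, 0, -0.1, 0.4, -0.4, 0.05, 1]
    - [0, 0, -0.2, 0.85, -1, 0.1, 1]
    - [0, 0, -0.2, 0.85, -1, 0.1, 1]
    - [0, 0, -0.2, 0.85, -1, 0.1, 1]
    - [0, 0, -0.2, 0.85, -1, 0.1, 1]
    - [0, 0, -0.2, 0.85, -1, 0.1, 1]
    - [0, 0, -0.2, 0.85, -1, 0.1, 1]

```text
time: 0.98
tcp_pos: [0.3214, -0.3189, 0.2063]
eef_rot: [-3.141, 0.0, 0.93]
ft_force: [0.1, -0.3, 0.0]
grip_width: 1.001
finger_force: 0.0
```

```bash
python3 -c "
from h import *
mv([.449,-.018,.12],np.radians(94)); mv([.449,-.018,.06],np.radians(94))"
```

```text
turn/pi [-1.000e-04  1.000e-04 -2.261e-01] shift/.25 [ 1.2702 -0.3097  0.345 ]
turn/pi [-1.000e-04  1.000e-04 -2.261e-01] shift/.25 [ 1.2703 -0.3097  0.585 ]
```

Emit:
carry_out:
  steps:
    - [0, 0, -0.11, 0.6, -0.15, 0.17, 1]
    - [0, 0, -0.2, 0.95, -0.23, 0.25, 1]
    - [0, 0, -0.226, 1, -0.24, 0.3, 1]
    - [0, 0, -0.226, 1, -0.24, 0.3, 1]
    - [0, 0, -0.226, 1, -0.24, 0.3, 1]
    - [0, 0, -0.226, 1, -0.24, 0.3, 1]

```text
time: 1.72
tcp_pos: [0.4238, -0.0841, 0.1308]
eef_rot: [-3.141, 0.0, 1.638]
ft_force: [-0.3, -0.7, 0.0]
grip_width: 0.999
finger_force: 0.0
```

```bash
python3 -c "
from h import *
print(get_state()['tcp_pos']);mv([.449,-.018,.04],np.radians(94)); mv([.449,-.018,.002],np.radians(94))"
```

```text
[ 0.42382098 -0.08414983  0.13079351]
turn/pi [-0.0001  0.0001 -0.0009] shift/.25 [0.2573 0.1183 0.3631]
turn/pi [-0.0001  0.0001 -0.0009] shift/.25 [0.2574 0.1183 0.5151]
```

Emit:
carry_out:
  steps:
    - [0, 0, 0, 0.257, 0.118, 0.2, 0.7]
    - [0, 0, 0, 0.257, 0.118, 0.36, 0.7]
    - [0, 0, 0, 0.257, 0.118, 0.45, 0.7]
    - [0, 0, 0, 0.257, 0.118, 0.5, 0.7]
    - [0, 0, 0, 0.257, 0.118, 0.512, 0.6]
    - [0, 0, 0, 0.257, 0.118, 0.512, 0.6]

```text
time: 2.48
tcp_pos: [0.4486, -0.0183, 0.004]
eef_rot: [3.14, 0.001, 1.636]
ft_force: [0.0, -0.2, 0.4]
grip_width: 0.6
finger_force: 0.0
```

```bash
python3 - <<'E'
from h import *
print(get_state()['tcp_pos'])
s=shot('side','s1');t=shot('top','t1')
a=cv2.resize(s['frame'][170:250,190:270],(600,600),interpolation=cv2.INTER_CUBIC)
cv2.imwrite('pics/s1c.png',a)
E
```

```text
[ 0.44864547 -0.01831218  0.00397977]
```

View pics/s1c.png

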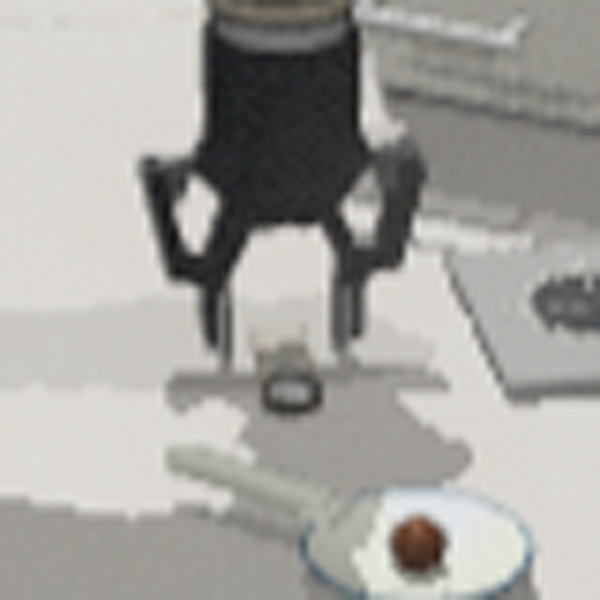

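The fingers (crop pixels 220 and 345) straddle the shell at (280,345). I'll lower slightly, close and lift.

Emit:
carry_out:
  steps:
    - [0, 0, 0, 0, 0, 0.008, 0.4]
    - [0, 0, 0, 0, 0, 0.008, 0]
    - [0, 0, 0, 0, 0, 0.008, 0]
    - [0, 0, 0, 0, 0, 0.008, 0]
    - [0, 0, 0, 0, 0, 0.008, 0]
    - [0, 0, 0, 0, 0, 0.008, 0]

```text
time: 3.32
tcp_pos: [0.4483, -0.0173, 0.002]
eef_rot: [3.141, 0.0, 1.638]
ft_force: [-0.2, -0.0, 5.4]
grip_width: 0.279
finger_force: 59.2
```

```bash
python3 -c "
from h import *
for z in(.19,.092):mv([.5887,.238,z],np.radians(60))"
```

```text
turn/pi [0.0003 0.     0.1881] shift/.25 [ 0.9809  0.6294 -0.7519]
turn/pi [0.0003 0.     0.1881] shift/.25 [ 0.981   0.6291 -0.3599]
```

Emit:
carry_out:
  steps:
    - [0, 0, 0, 0, 0, -0.2, 0]
    - [0, 0, 0, 0, 0, -0.45, 0]
    - [0, 0, 0.02, 0.05, 0.03, -0.68, 0]
    - [0, 0, 0.06, 0.25, 0.16, -0.74, 0]
    - [0, 0, 0.1, 0.5, 0.32, -0.75, 0]
    - [0, 0, 0.14, 0.7, 0.45, -0.75, 0]
    - [0, 0, 0.17, 0.88, 0.56, -0.75, 0]
    - [0, 0, 0.188, 0.98, 0.629, -0.75, 0]
    - [0, 0, 0.188, 0.98, 0.629, -0.75, 0]
    - [0, 0, 0.188, 0.98, 0.629, -0.75, 0]

```text
time: 4.58
tcp_pos: [0.5879, 0.2364, 0.1882]
eef_rot: [-3.141, 0.002, 1.047]
ft_force: [0.7, -0.1, -1.0]
grip_width: 0.278
finger_force: 59.3
```

```bash
python3 - <<'E'
from h import *
for z in(.11,.091):mv([.5887,.238,z],np.radians(60))
s=shot('side','s2');t=shot('top','t2')
a=cv2.resize(s['frame'][130:220,220:340],(800,600),interpolation=cv2.INTER_CUBIC)
b=cv2.resize(t['frame'][130:220,140:260],(800,600),interpolation=cv2.INTER_CUBIC)
cv2.imwrite('pics/s2c.png',cv2.resize(np.hstack([a,b]),(800,300)))
E
```

```text
turn/pi [-0.0001  0.0008  0.    ] shift/.25 [ 8.000e-03 -3.000e-04  3.129e-01]
turn/pi [-0.0001  0.0008  0.    ] shift/.25 [ 8.200e-03 -2.000e-04  3.889e-01]
```

View pics/s2c.png

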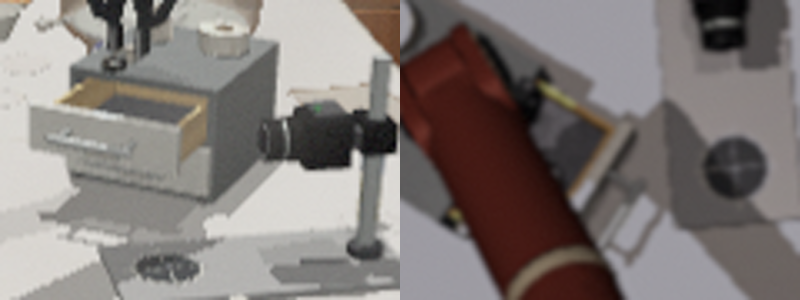

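The loupe is held above the drawer, with its lens visible at (115,60) and pointing towards the drawer front. I'll lower it and release.

Emit:
carry_out:
  steps:
    - [0, 0, 0, 0, 0, 0.1, 0]
    - [0, 0, 0, 0, 0, 0.22, 0]
    - [0, 0, 0, 0, 0, 0.3, 0]
    - [0, 0, 0, 0, 0, 0.36, 0]
    - [0, 0, 0, 0, 0, 0.385, 0]
    - [0, 0, 0, 0, 0, 0.39, 0]
    - [0, 0, 0, 0, 0, 0.39, 0.55]
    - [0, 0, 0, 0, 0, 0.39, 0.55]
    - [0, 0, 0, 0, 0, 0.39, 0.55]
    - [0, 0, 0, 0, 0, 0.2, 0.55]
    - [0, 0, 0, 0, 0, 0, 0.55]
    - [0, 0, 0, 0, 0, -0.02, 0.55]

```text
time: 6.18
tcp_pos: [0.5909, 0.2394, 0.1988]
eef_rot: [3.136, -0.008, 1.048]
ft_force: [-0.1, -0.3, 0.1]
grip_width: 0.548
finger_force: 0.0
```

```bash
python3 - <<'E'
from h import *
n=np.array([.5,.866]);h=np.array([.5312,.1384])
p=h-.045*n
for z in(.2,.1):mv([*p,z],np.radians(60)-np.pi/2*0)
E
```

```text
turn/pi [ 0.0018 -0.0026  0.0001] shift/.25 [-0.6492 -0.0049 -0.01  ]
turn/pi [ 0.0018 -0.0026  0.0001] shift/.25 [-0.6525 -0.0071  0.3899]
```

Emit:
carry_out:
  steps:
    - [0, 0, 0, -0.15, 0, 0, 0.3]
    - [0, 0, 0, -0.35, 0, 0, 0]
    - [0, 0, 0, -0.55, 0, 0, 0]
    - [0, 0, 0, -0.65, -0.006, 0, 0]
    - [0, 0, 0, -0.65, -0.006, 0.1, 0]
    - [0, 0, 0, -0.65, -0.006, 0.25, 0]
    - [0, 0, 0, -0.65, -0.006, 0.38, 0]
    - [0, 0, 0, -0.65, -0.006, 0.39, 0]
    - [0, 0, 0, -0.65, -0.006, 0.39, 0]

```text
time: 7.3
tcp_pos: [0.5063, 0.0981, 0.0968]
eef_rot: [3.141, -0.001, 1.048]
ft_force: [-0.2, -0.0, 0.1]
grip_width: -0.001
finger_force: 0.0
```

```bash
python3 - <<'E'
from h import *
s=shot('side','s3');t=shot('top','t3')
a=cv2.resize(s['frame'][130:220,220:340],(800,600),interpolation=cv2.INTER_CUBIC)
b=cv2.resize(t['frame'][130:220,140:260],(800,600),interpolation=cv2.INTER_CUBIC)
cv2.imwrite('pics/s3c.png',cv2.resize(np.hstack([a,b]),(800,300)))
st=get_state();print(st['tcp_pos'],st['eef_rot'],st['grip_width'])
n=np.array([.5,.866]);h=np.array([.5312,.1384]);mv([*(h+.105*n),.1],np.radians(60))
E
```

```text
[0.50692986 0.09816626 0.09759876] [ 3.13967274e+00 -1.89262635e-03  1.04758085e+00] 0.003531385664650857
turn/pi [ 0.0006 -0.0006  0.0001] shift/.25 [ 0.6079  0.0039 -0.0084]
```

View pics/s3c.png

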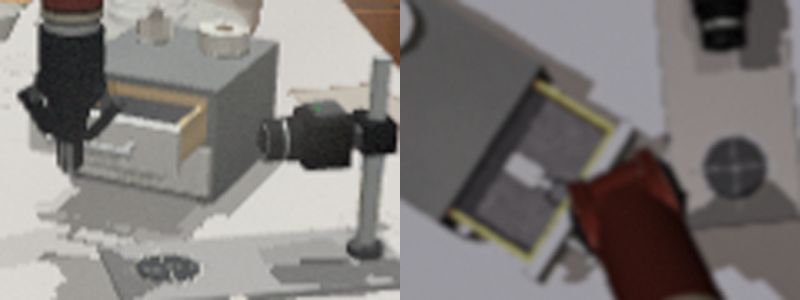

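The loupe lies inside the drawer, at right-panel pixel (530,170). Now I push.

Emit:
carry_out:
  steps:
    - [0, 0, 0, 0.06, 0, 0, 0]
    - [0, 0, 0, 0.11, 0, 0, 0]
    - [0, 0, 0, 0.15, 0, 0, 0]
    - [0, 0, 0, 0.2, 0, 0, 0]
    - [0, 0, 0, 0.26, 0, 0, 0]
    - [0, 0, 0, 0.32, 0, 0, 0]
    - [0, 0, 0, 0.38, 0, 0, 0]
    - [0, 0, 0, 0.43, 0, 0, 0]
    - [0, 0, 0, 0.47, 0, 0, 0]
    - [0, 0, 0, 0.49, 0, 0, 0]
    - [0, 0, 0, 0.5, 0, 0, 0]
    - [0, 0, 0, 0.5, 0, 0, 0]

```text
time: 8.9
tcp_pos: [0.5683, 0.2065, 0.0964]
eef_rot: [-3.141, -0.001, 1.048]
ft_force: [-0.0, -0.2, 0.1]
grip_width: -0.003
finger_force: 0.0
```

Emit:
carry_out:
  steps:
    - [0, 0, 0, 0.015, 0, 0, 0]
    - [0, 0, 0, 0.03, 0, 0, 0]
    - [0, 0, 0, 0.04, 0, 0, 0]
    - [0, 0, 0, 0.05, 0, 0, 0]
    - [0, 0, 0, 0.055, 0, 0, 0]
    - [0, 0, 0, 0.06, 0, 0, 0]

```text
time: 9.65
tcp_pos: [0.5724, 0.2132, 0.0962]
eef_rot: [-3.139, 0.014, 1.045]
ft_force: [-8.3, -11.2, 10.5]
grip_width: -0.001
finger_force: 6.8
```

Emit:
carry_out:
  steps:
    - [0, 0, 0, 0, 0, 0, 0]
    - [0, 0, 0, -0.05, 0, 0, 0]
    - [0, 0, 0, -0.15, 0, 0, 0]
    - [0, 0, 0, -0.25, 0, -0.1, 0]
    - [0, 0, 0, -0.4, 0, -0.3, 0.3]
    - [0, 0, 0, -0.6, 0, -0.5, 0.6]
    - [0, 0, 0, -0.6, 0, -0.5, 0.6]
    - [0, 0, 0, -0.6, 0, -0.5, 0.6]

```text
time: 10.65
tcp_pos: [0.5015, 0.0898, 0.2217]
eef_rot: [3.14, -0.002, 1.047]
ft_force: [1.0, 1.2, -0.6]
grip_width: 0.603
finger_force: 0.0
```

```bash
python3 - <<'E'
from h import *
s=shot('side','s4');t=shot('top','t4')
a=cv2.resize(s['frame'][130:250,210:330],(600,600),interpolation=cv2.INTER_CUBIC)
b=cv2.resize(t['frame'][140:260,170:290+60],(900,600),interpolation=cv2.INTER_CUBIC)
cv2.imwrite('pics/s4c.png',cv2.resize(np.hstack([a,b]),(800,320)))
p=cloud(t).reshape(-1,3);h=np.array([.5312,.1384])
n=np.array([.5,.866]); l=np.array([n[1],-n[0]]);s_=(p[:,:2]-h)@n;w=(p[:,:2]-h)@l
for lo in(0,.03,.06):
    k=(abs(w-lo)<.01)&(s_>0)&(s_<.4)
    print(lo,'front',np.percentile(s_[k&(abs(p[:,2]-.134)<.006)&(s_<.17)],[5,50,95]).round(3),'unit',np.sort(s_[k&(abs(p[:,2]-.15)<.006)])[:3].round(3))
st=get_state();print(st['tcp_pos'],st['eef_rot'])
mv([.4218,-.1756,.12],np.radians(-39.8));mv([.4218,-.1756,.12],np.radians(140.2))
E
```

```text
0 front [0.136 0.144 0.15 ] unit [0.15  0.15  0.151]
0.03 front [0.135 0.144 0.152] unit [0.149 0.15  0.15 ]
0.06 front [0.135 0.142 0.151] unit [0.149 0.149 0.15 ]
[0.50087147 0.09063913 0.22027979] [-3.13993107e+00 -4.58640615e-04  1.04955899e+00]
turn/pi [-5.000e-04  4.000e-04  5.552e-01] shift/.25 [-1.0812  0.2567  0.4002]
turn/pi [-3.000e-04 -5.000e-04 -4.448e-01] shift/.25 [-1.0812  0.2567  0.4002]
```

View pics/s4c.png

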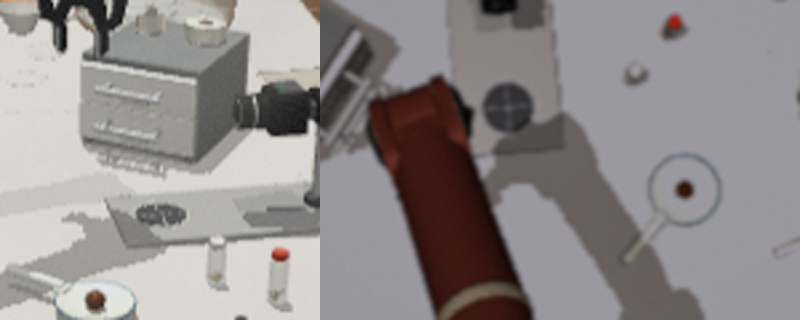

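The drawer is shut: the front is flush with the unit, ending where the unit begins at 0.15 m. Next I move above the dish handle, refining its line as I go.

Emit:
carry_out:
  steps:
    - [0, 0, 0.05, -0.15, 0.04, 0.03, 0.6]
    - [0, 0, 0.11, -0.35, 0.09, 0.1, 0.6]
    - [0, 0, 0.17, -0.55, 0.14, 0.18, 0.6]
    - [0, 0, 0.23, -0.75, 0.18, 0.26, 0.6]
    - [0, 0, 0.29, -0.9, 0.22, 0.3, 0.6]
    - [0, 0, 0.35, -1, 0.24, 0.3, 0.6]
    - [0, 0, 0.41, -1, 0.24, 0.3, 0.6]
    - [0, 0, 0.46, -1, 0.24, 0.3, 0.6]
    - [0, 0, 0.51, -1, 0.24, 0.3, 0.6]
    - [0, 0, 0.555, -1, 0.24, 0.3, 0.6]
    - [0, 0, 0.555, -1, 0.24, 0.3, 0.6]

```text
time: 12.12
tcp_pos: [0.4284, -0.156, 0.145]
eef_rot: [3.14, 0.002, -0.692]
ft_force: [0.1, -0.1, 0.8]
grip_width: 0.599
finger_force: 0.0
```

```bash
python3 - <<'E'
from h import *
st=get_state();print(st['q'].round(2))
m0=np.array([.4948,-.2363]);d=np.array([np.cos(np.radians(140.2)),np.sin(np.radians(140.2))]);e=np.array([-d[1],d[0]])
for f in('top0','side0','t4','s4'):
    im=load(f);p=cloud(im).reshape(-1,3);a=(p[:,:2]-m0)@d;b=(p[:,:2]-m0)@e
    k=(a>.06)&(a<.132)&(abs(b)<.03)&(p[:,2]>.02)&(p[:,2]<.045)
    if k.sum()>10:
        c=np.polyfit(a[k],b[k],1);print(f,k.sum(),'line b at .05,.095,.13',np.polyval(c,[.05,.095,.13]).round(4),'std',b[k].std().round(4),'z',np.median(p[k,2]).round(4))
    k=(abs(b)<.015)&(p[:,2]>.02)&(p[:,2]<.045)&(a>.06)&(a<.17);print('  end a',np.percentile(a[k],[95,99]).round(4))
    # nut by colour
    hsv=cv2.cvtColor(im['frame'],cv2.COLOR_BGR2HSV);uv=proj(im,[*m0,.022])[0].astype(int)
    B=im['frame'].astype(int).sum(2);y,x=np.mgrid[uv[1]-9:uv[1]+10,uv[0]-9:uv[0]+10]
    w=np.clip(np.median(B[y,x])*.6-B[y,x],0,None);c=(w*x).sum()/w.sum(),(w*y).sum()/w.sum()
    print('  nut px',np.round(c,2),atz(im,[c],.022).round(4))
mv([.4218,-.1756,.12],np.radians(-39.8))
E
```

```text
[ 0.14  0.45  0.22  2.07 -0.16  0.63 -1.79]
top0 74 line b at .05,.095,.13 [-0.0012 -0.0013 -0.0014] std 0.0042 z 0.0305
  end a [0.1302 0.1333]
  nut px [306.35 210.72] [[ 0.4948 -0.2362  0.022 ]]
side0 84 line b at .05,.095,.13 [0.0059 0.0047 0.0037] std 0.0042 z 0.0296
  end a [0.1299 0.1316]
  nut px [245.47 243.4 ] [[ 0.4955 -0.2432  0.022 ]]
t4 76 line b at .05,.095,.13 [-0.0012 -0.0013 -0.0013] std 0.0042 z 0.03
  end a [0.1305 0.1341]
  nut px [306.35 210.72] [[ 0.4948 -0.2362  0.022 ]]
s4 87 line b at .05,.095,.13 [0.0042 0.0044 0.0046] std 0.0042 z 0.0303
  end a [0.1289 0.1314]
  nut px [245.45 243.22] [[ 0.4955 -0.242   0.022 ]]
turn/pi [0.0004 0.0006 0.0009] shift/.25 [0.0296 0.0771 0.1001]
```

```bash
python3 -c "
from h import *
mv([.4222,-.1751,.06],np.radians(-39.8));mv([.4222,-.1751,.0045],np.radians(-39.8))"
```

```text
turn/pi [0.0004 0.0006 0.0009] shift/.25 [0.03   0.0742 0.3401]
turn/pi [0.0004 0.0006 0.0009] shift/.25 [0.0305 0.074  0.5621]
```

Emit:
carry_out:
  steps:
    - [0, 0, 0.001, 0.03, 0.074, 0.1, 0.6]
    - [0, 0, 0.001, 0.03, 0.074, 0.25, 0.5]
    - [0, 0, 0.001, 0.03, 0.074, 0.36, 0.4]
    - [0, 0, 0.001, 0.03, 0.074, 0.45, 0.4]
    - [0, 0, 0.001, 0.03, 0.074, 0.52, 0.4]
    - [0, 0, 0.001, 0.03, 0.074, 0.555, 0.4]
    - [0, 0, 0.001, 0.03, 0.074, 0.56, 0.4]
    - [0, 0, 0.001, 0.03, 0.074, 0.56, 0.4]

```text
time: 13.12
tcp_pos: [0.4223, -0.1764, 0.0066]
eef_rot: [-3.141, -0.001, -0.698]
ft_force: [0.1, 0.0, -0.2]
grip_width: 0.401
finger_force: 0.0
```

```bash
python3 - <<'E'
from h import *
s=shot('side','s5');t=shot('top','t5')
a=cv2.resize(s['frame'][190:265,185:285],(800,600),interpolation=cv2.INTER_CUBIC)
cv2.imwrite('pics/s5c.png',a)
mv([.4222,-.1751,.0045],np.radians(-39.8))
E
```

```text
turn/pi [-0.0002 -0.0004 -0.0013] shift/.25 [-0.004  -0.0037  0.0095]
```

View pics/s5c.png

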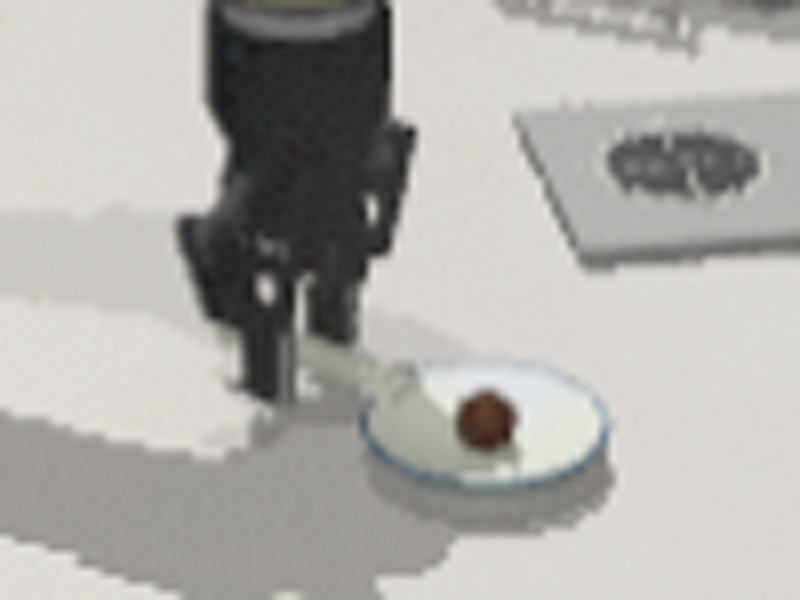

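The fingers straddle the handle and the nut at (487,418) sits in the middle. I'll close gently.

Emit:
carry_out:
  steps:
    - [0, 0, 0, 0, 0, 0.006, 0.33]
    - [0, 0, 0, 0, 0, 0.006, 0.28]
    - [0, 0, 0, 0, 0, 0.006, 0.24]
    - [0, 0, 0, 0, 0, 0.006, 0.21]
    - [0, 0, 0, 0, 0, 0.006, 0.19]
    - [0, 0, 0, 0, 0, 0.006, 0.17]
    - [0, 0, 0, 0, 0, 0.006, 0.15]
    - [0, 0, 0, 0, 0, 0.006, 0.13]
    - [0, 0, 0, 0, 0, 0.006, 0.1]
    - [0, 0, 0, 0, 0, 0.006, 0]
    - [0, 0, 0, 0, 0, 0.006, 0]
    - [0, 0, 0, 0, 0, 0.006, 0]

```text
time: 14.72
tcp_pos: [0.4219, -0.1763, 0.0048]
eef_rot: [-3.141, 0.0, -0.699]
ft_force: [-0.5, -0.3, 0.5]
grip_width: 0.154
finger_force: 58.4
```

```bash
cat >> h.py <<'E'
def dish(im,m0,z,half=70):
    """nut centre (dark blob) and white/blue rim ellipse centre on plane z"""
    uv=proj(im,[*m0,z])[0].astype(int);B=im['frame'].astype(int).sum(2);y,x=np.mgrid[uv[1]-9:uv[1]+10,uv[0]-9:uv[0]+10]
    w=np.clip(np.median(B[y,x])*.6-B[y,x],0,None);return (w*x).sum()/w.sum(),(w*y).sum()/w.sum()
E
python3 - <<'E'
from h import *
t=shot('top','t6');s=shot('side','s6');a=dish(t,[.4948,-.2363],.022);b=dish(s,[.4948,-.2363],.022)
print(a,b,atz(t,[a],.022),tri(t,a,s,b));mv([.4222,-.1751,.0045],np.radians(-39.8));st=get_state();print(st['tcp_pos'],st['eef_rot'])
E
```

```text
(np.float64(302.8592976466285), np.float64(214.97308864772586)) (np.float64(245.28714959954232), np.float64(242.51923627002284)) [[ 0.47861378 -0.22298942  0.022     ]] (array([ 0.48806046, -0.22452468,  0.01399751]), np.float64(0.017368075756531525))
turn/pi [-0.      0.     -0.0014] shift/.25 [-0.0021 -0.0044  0.0014]
[ 0.42189748 -0.17628952  0.00484025] [-3.14149905e+00  1.07116210e-04 -6.99088502e-01]
```

Emit:
carry_out:
  steps:
    - [0, 0, 0, 0, 0, -0.003, 0]
    - [0, 0, 0, 0, 0, -0.019, 0]
    - [0, 0, 0, 0, 0, -0.057, 0]
    - [0, 0, 0, 0, 0, -0.116, 0]
    - [0, 0, 0, 0, 0, -0.192, 0]
    - [0, 0, 0, 0, 0, -0.276, 0]
    - [0, 0, 0, 0, 0, -0.36, 0]
    - [0, 0, 0, 0, 0, -0.436, 0]
    - [0, 0, 0, 0, 0, -0.495, 0]
    - [0, 0, 0, 0, 0, -0.533, 0]
    - [0, 0, 0, 0, 0, -0.549, 0]
    - [0, 0, 0, 0, 0, -0.552, 0]

```text
time: 16.32
tcp_pos: [0.4217, -0.1762, 0.1428]
eef_rot: [3.142, 0.0, -0.699]
ft_force: [-0.5, 1.0, -1.3]
grip_width: 0.152
finger_force: 58.4
```

```bash
cat >> h.py <<'E'
def level(im,m0,d,z):
    """z of handle top-outboard & rim: fit plane to rim points seen in cloud"""
    p=cloud(im).reshape(-1,3);a=(p[:,:2]-m0)@d;b=(p[:,:2]-m0)@np.array([-d[1],d[0]]);r=np.hypot(a,b)
    k=(r<.056)&(abs(p[:,2]-z)<.03)&(p[:,2]>z-.015)
    q=np.c_[a,b,np.ones(len(a))][k];zz=p[k,2]
    far=k&(r>.036)&(r<.052); A=np.c_[a,b,r,np.ones(len(a))][far];c=np.linalg.lstsq(A,p[far,2],rcond=None)[0]
    print('n',far.sum(),'tilt deg along handle-dir, across',np.degrees(c[:2]).round(2),'centroid a,b',q[:,:2].mean(0).round(4),'zmed',np.median(zz).round(4))
    top=k&(p[:,2]>z+.004)&(r<.03); print('   nut pts',top.sum(),'a,b,z',np.c_[a,b,p[:,2]][top].mean(0).round(4) if top.any() else '')
E
python3 - <<'E'
from h import *
t=shot('top','t7');s=shot('side','s7');st=get_state();print(st['tcp_pos'],st['eef_rot'],st['torque'])
d=np.array([np.cos(np.radians(140)),np.sin(np.radians(140))]);m0=st['tcp_pos'][:2]-.095*d;print('mid pred',m0)
for f,z in(('s4',.022),('s7',.16),('top0',.022),('t7',.16)):
    print(f);level(load(f),m0 if f[-1]=='7' else np.array([.4948,-.2363]),d,z)
E
```

```text
[ 0.42160238 -0.17622217  0.14249114] [ 3.14132779e+00  9.04760890e-04 -6.99179548e-01] [ 0.06402815  0.08591163 -0.02561344]
mid pred [ 0.4943766 -0.237287 ]
s4
n 230 tilt deg along handle-dir, across [ 2.48 -1.21] centroid a,b [ 0.0015 -0.0003] zmed 0.0203
   nut pts 32 a,b,z [-0.0038  0.0049  0.0325]
s7
n 221 tilt deg along handle-dir, across [2.37 0.88] centroid a,b [0.0015 0.0001] zmed 0.1562
   nut pts 23 a,b,z [-0.0043  0.0057  0.1685]
top0
n 277 tilt deg along handle-dir, across [0.57 0.02] centroid a,b [ 0.0001 -0.0011] zmed 0.0172
   nut pts 29 a,b,z [ 0.0014 -0.0019  0.0316]
t7
n 169 tilt deg along handle-dir, across [-0.31  0.8 ] centroid a,b [-0.0181 -0.0055] zmed 0.1544
   nut pts 31 a,b,z [ 0.0004 -0.003   0.1693]
```

```bash
python3 - <<'E'
from h import *
t=load('top0');p=cloud(t).reshape(-1,3)
k=(p[:,2]>.242)&(p[:,2]<.265)&(p[:,0]>.78)&(p[:,0]<.92)&(abs(p[:,1]-.03)<.06);print('post',k.sum(),p[k].mean(0).round(4))
# plate edges: gradient peak per x on plane z=.012
g=cv2.GaussianBlur(cv2.cvtColor(t['frame'],cv2.COLOR_BGR2GRAY),(0,0),.8).astype(np.float32)
f0=np.array([.6105,.0131]);ax=np.radians(5.6);ex=np.array([np.cos(ax),np.sin(ax)]);ey=np.array([-ex[1],ex[0]])
for sgn in(1,-1):
    L=[]
    for a in np.arange(-.055,.07,.005):
        w=np.arange(.06,.09,.0005);P=np.c_[f0+a*ex+0*w[:,None]+sgn*w[:,None]*ey,np.full(len(w),.012)]
        uv=proj(t,P).astype(np.float32);v=cv2.remap(g,uv[:,0].copy(),uv[:,1].copy(),cv2.INTER_LINEAR).ravel()
        dv=np.abs(np.gradient(v));i=dv.argmax();L.append((a,sgn*w[i],dv[i]))
    L=np.array(L);c=np.polyfit(L[:,0],L[:,1],1)
    r=L[:,1]-np.polyval(c,L[:,0]);ok=abs(r)<.003;c=np.polyfit(L[ok,0],L[ok,1],1);print(sgn,'angle',5.6+np.degrees(c[0]),'w at 0',c[1],ok.sum(),L[:,2].min())
mv([.5155,.0037,.1428],np.radians(5.6))
E
```

```text
post 36 [0.8438 0.0398 0.2508]
1 angle 0.7896426367785745 w at 0 0.08177322074788902 11 0.94921875
-1 angle 6.172957795130841 w at 0 -0.07729000000000001 25 1.328125
turn/pi [-0.      0.0003 -0.2537] shift/.25 [-0.1757 -0.7926 -0.0013]
```

Emit:
carry_out:
  steps:
    - [0, 0, 0, 0, -0.001, 0, 0]
    - [0, 0, -0.003, -0.002, -0.009, 0, 0]
    - [0, 0, -0.009, -0.006, -0.027, 0, 0]
    - [0, 0, -0.018, -0.012, -0.055, 0, 0]
    - [0, 0, -0.03, -0.02, -0.091, 0, 0]
    - [0, 0, -0.043, -0.029, -0.131, 0, 0]
    - [0, 0, -0.056, -0.038, -0.171, 0, 0]
    - [0, 0, -0.068, -0.046, -0.207, 0, 0]
    - [0, 0, -0.077, -0.052, -0.235, 0, 0]
    - [0, 0, -0.083, -0.056, -0.253, 0, 0]
    - [0, 0, -0.085, -0.058, -0.261, 0, 0]
    - [0, 0, -0.0855, -0.058, -0.262, 0, 0]

```text
time: 17.92
tcp_pos: [0.4529, -0.117, 0.1428]
eef_rot: [3.142, 0.0, -0.431]
ft_force: [0.8, -0.8, -1.2]
grip_width: 0.151
finger_force: 58.5
```

```bash
python3 - <<'E'
from h import *
st=get_state();print(st['tcp_pos'],st['eef_rot']);mv([.5146,.0023,.1428],np.radians(6.1))
s=shot('side','s8');a=st['eef_rot'][2]+np.pi;d=np.array([np.cos(a),np.sin(a)]);level(s,st['tcp_pos'][:2]-.0955*d,d,.16)
E
```

```text
[ 0.45289122 -0.11700924  0.14284351] [ 3.14151205e+00  3.34658518e-05 -4.30681176e-01]
turn/pi [ 0.     0.    -0.171] shift/.25 [ 2.510e-02 -5.367e-01  1.000e-04]
n 189 tilt deg along handle-dir, across [ 1.53 -2.16] centroid a,b [0.0018 0.0002] zmed 0.1551
   nut pts 25 a,b,z [-0.0018  0.0075  0.1679]
```

Emit:
carry_out:
  steps:
    - [0, 0, 0, 0, -0.001, 0, 0]
    - [0, 0, -0.003, 0, -0.009, 0, 0]
    - [0, 0, -0.009, 0.001, -0.028, 0, 0]
    - [0, 0, -0.018, 0.003, -0.056, 0, 0]
    - [0, 0, -0.03, 0.004, -0.093, 0, 0]
    - [0, 0, -0.043, 0.006, -0.134, 0, 0]
    - [0, 0, -0.056, 0.008, -0.175, 0, 0]
    - [0, 0, -0.068, 0.01, -0.212, 0, 0]
    - [0, 0, -0.077, 0.011, -0.24, 0, 0]
    - [0, 0, -0.083, 0.012, -0.259, 0, 0]
    - [0, 0, -0.085, 0.012, -0.267, 0, 0]
    - [0, 0, -0.0855, 0.0125, -0.268, 0, 0]

```text
time: 19.48
tcp_pos: [0.4837, -0.0574, 0.1428]
eef_rot: [3.141, 0.0, -0.162]
ft_force: [0.7, 0.5, -0.5]
grip_width: 0.157
finger_force: 58.5
```

```bash
python3 - <<'E'
from h import *
mv([.5146,.0023,.1428],np.radians(6.1))
E
```

```text
turn/pi [ 0.      0.0001 -0.0855] shift/.25 [ 0.0835 -0.2558  0.    ]
```

Emit:
carry_out:
  steps:
    - [0, 0, 0, 0, -0.001, 0, 0]
    - [0, 0, -0.003, 0.003, -0.009, 0, 0]
    - [0, 0, -0.009, 0.009, -0.027, 0, 0]
    - [0, 0, -0.018, 0.018, -0.054, 0, 0]
    - [0, 0, -0.03, 0.029, -0.089, 0, 0]
    - [0, 0, -0.043, 0.042, -0.128, 0, 0]
    - [0, 0, -0.056, 0.055, -0.167, 0, 0]
    - [0, 0, -0.068, 0.066, -0.202, 0, 0]
    - [0, 0, -0.077, 0.075, -0.229, 0, 0]
    - [0, 0, -0.083, 0.081, -0.247, 0, 0]
    - [0, 0, -0.085, 0.083, -0.255, 0, 0]
    - [0, 0, -0.0855, 0.0835, -0.256, 0, 0]

```text
time: 20.98
tcp_pos: [0.5146, 0.0024, 0.1428]
eef_rot: [3.142, 0.0, 0.107]
ft_force: [0.5, -0.3, -1.3]
grip_width: 0.152
finger_force: 58.5
```

```bash
python3 - <<'E'
from h import *
s=shot('side','s9');t=shot('top','t9');st=get_state();print(st['tcp_pos'],st['eef_rot'])
a=st['eef_rot'][2]+np.pi;d=np.array([np.cos(a),np.sin(a)]);m=st['tcp_pos'][:2]-.0955*d;print('mid',m)
for im in(s,t): level(im,m,d,.16);b=dish(im,m,.16);print(b,atz(im,[b],.16))
A=cv2.resize(s['frame'][150:240,220:340],(800,600),interpolation=cv2.INTER_CUBIC)
B=cv2.resize(t['frame'][100:190,190:310],(800,600),interpolation=cv2.INTER_CUBIC)
cv2.imwrite('pics/s9c.png',cv2.resize(np.vstack([A,B]),(400,600)))
E
```

```text
[0.51453745 0.0021269  0.14284705] [3.14141034e+00 1.96005478e-04 1.06017965e-01]
mid [0.60950125 0.01223266]
n 138 tilt deg along handle-dir, across [-0.33 -2.82] centroid a,b [0.0018 0.0017] zmed 0.1551
   nut pts 17 a,b,z [0.0021 0.0038 0.1679]
(np.float64(270.9255236617533), np.float64(174.55081458494962)) [[0.60896429 0.00540045 0.16      ]]
n 161 tilt deg along handle-dir, across [2.03 0.64] centroid a,b [-0.0217 -0.0006] zmed 0.1547
   nut pts 22 a,b,z [-0.0027 -0.0013  0.1699]
(np.float64(238.93897732032787), np.float64(177.08964155346777)) [[0.59472899 0.01565937 0.16      ]]
```

View pics/s9c.png

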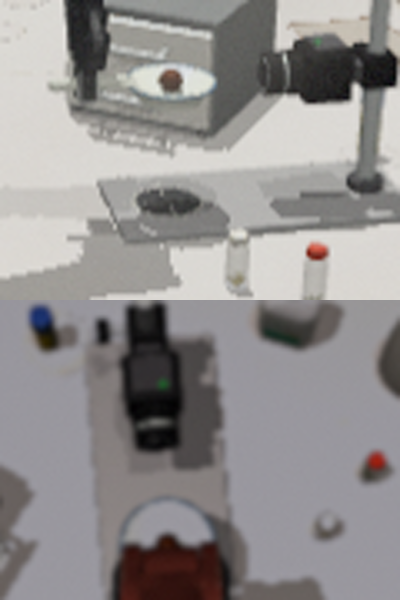

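The side panel shows the nut at (171,80), central in a level dish in front of the lens at (270,72). In the top panel the dish is in line with the lens. I'll hold the first view.

Emit:
carry_out:
  steps:
    - [0, 0, 0, 0, 0, 0, 0]
    - [0, 0, 0, 0, 0, 0, 0]
    - [0, 0, 0, 0, 0, 0, 0]
    - [0, 0, 0, 0, 0, 0, 0]
    - [0, 0, 0, 0, 0, 0, 0]
    - [0, 0, 0, 0, 0, 0, 0]
    - [0, 0, 0, 0, 0, 0, 0]
    - [0, 0, 0, 0, 0, 0, 0]
    - [0, 0, 0, 0, 0, 0, 0]
    - [0, 0, 0, 0, 0, 0, 0]
    - [0, 0, 0, 0, 0, 0, 0]
    - [0, 0, 0, 0, 0, 0, 0]

```text
time: 22.58
tcp_pos: [0.5147, 0.0025, 0.1429]
eef_rot: [-3.142, -0.0, 0.107]
ft_force: [-0.1, -0.2, -2.4]
grip_width: 0.151
finger_force: 58.5
```

```bash
python3 - <<'E'
import numpy as np
# turn 45 deg about point 0.096 ahead on tool x (tool z down => world + turn = tool -z)
t=np.arange(1,13)/12;s=10*t**3-15*t**4+6*t**5;a=-np.radians(45)*s
for x in np.c_[a/np.pi,.096*(1-np.cos(a))/.25,-.096*np.sin(a)/.25].round(4):print(x.tolist())
E
```

```text
[-0.0013, 0.0, 0.0015]
[-0.0089, 0.0001, 0.0107]
[-0.0259, 0.0013, 0.0312]
[-0.0525, 0.0052, 0.063]
[-0.0867, 0.0141, 0.1033]
[-0.125, 0.0292, 0.147]
[-0.1633, 0.0495, 0.1885]
[-0.1975, 0.0716, 0.2233]
[-0.2241, 0.0913, 0.2486]
[-0.2411, 0.105, 0.2639]
[-0.2487, 0.1114, 0.2704]
[-0.25, 0.1125, 0.2715]
```

Emit:
carry_out:
  steps:
    - [0, 0, -0.0013, 0, 0.0015, 0, 0]
    - [0, 0, -0.009, 0, 0.011, 0, 0]
    - [0, 0, -0.026, 0.0013, 0.031, 0, 0]
    - [0, 0, -0.0525, 0.005, 0.063, 0, 0]
    - [0, 0, -0.087, 0.014, 0.1035, 0, 0]
    - [0, 0, -0.125, 0.029, 0.147, 0, 0]
    - [0, 0, -0.163, 0.0495, 0.188, 0, 0]
    - [0, 0, -0.1975, 0.0715, 0.223, 0, 0]
    - [0, 0, -0.224, 0.091, 0.2485, 0, 0]
    - [0, 0, -0.241, 0.105, 0.264, 0, 0]
    - [0, 0, -0.2485, 0.111, 0.27, 0, 0]
    - [0, 0, -0.25, 0.1125, 0.2715, 0, 0]

```text
time: 24.08
tcp_pos: [0.5498, -0.0622, 0.1428]
eef_rot: [-3.142, 0.0, 0.892]
ft_force: [-0.5, -0.1, -1.2]
grip_width: 0.151
finger_force: 58.5
```

Emit:
carry_out:
  steps:
    - [0, 0, -0.0013, 0, 0.0015, 0, 0]
    - [0, 0, -0.009, 0, 0.011, 0, 0]
    - [0, 0, -0.026, 0.0013, 0.031, 0, 0]
    - [0, 0, -0.0525, 0.005, 0.063, 0, 0]
    - [0, 0, -0.087, 0.014, 0.1035, 0, 0]
    - [0, 0, -0.125, 0.029, 0.147, 0, 0]
    - [0, 0, -0.163, 0.0495, 0.188, 0, 0]
    - [0, 0, -0.1975, 0.0715, 0.223, 0, 0]
    - [0, 0, -0.224, 0.091, 0.2485, 0, 0]
    - [0, 0, -0.241, 0.105, 0.264, 0, 0]
    - [0, 0, -0.2485, 0.111, 0.27, 0, 0]
    - [0, 0, -0.25, 0.1125, 0.2715, 0, 0]

```text
time: 25.58
tcp_pos: [0.6203, -0.0828, 0.1427]
eef_rot: [-3.141, -0.0, 1.677]
ft_force: [-0.1, 0.3, -1.8]
grip_width: 0.15
finger_force: 58.5
```

```bash
python3 - <<'E'
from h import *
s=shot('side','s10');t=shot('top','t10');st=get_state();print(st['tcp_pos'],st['eef_rot'],np.abs(st['qd']).max())
a=st['eef_rot'][2]+np.pi;d=np.array([np.cos(a),np.sin(a)]);m=st['tcp_pos'][:2]-.0955*d;print('mid',m)
for im in(s,t): level(im,m,d,.16);b=dish(im,m,.16);print(b,atz(im,[b],.16))
mv([*(np.array([.61,.0125])+.0958*np.array([np.sin(np.radians(6.1)),-np.cos(np.radians(6.1))])),.1428],np.radians(96.1))
E
```

```text
[ 0.62021388 -0.08272006  0.14280788] [-3.14139028e+00  5.51446654e-05  1.67738673e+00] 0.006348804646210547
mid [0.61005376 0.01223794]
n 67 tilt deg along handle-dir, across [-3.77 -1.1 ] centroid a,b [ 0.0028 -0.0142] zmed 0.1541
   nut pts 8 a,b,z [ 0.0057 -0.0021  0.17  ]
(np.float64(263.3636363636364), np.float64(166.0)) [[0.59285377 0.09395232 0.16      ]]
n 317 tilt deg along handle-dir, across [ 1.41 -0.61] centroid a,b [0.0007 0.0017] zmed 0.1547
   nut pts 39 a,b,z [ 0.0002 -0.      0.1692]
(np.float64(240.40840114361117), np.float64(172.74972509346821)) [[0.61007114 0.01080899 0.16      ]]
turn/pi [-0.0001  0.      0.    ] shift/.25 [-0.0001 -0.0002  0.    ]
```

The nut sits within about 2 mm of the focus, and is central and still. I'll hold the second view, then hand in.

Emit:
carry_out:
  steps:
    - [0, 0, 0, 0, 0, 0, 0]
    - [0, 0, 0, 0, 0, 0, 0]
    - [0, 0, 0, 0, 0, 0, 0]
    - [0, 0, 0, 0, 0, 0, 0]
    - [0, 0, 0, 0, 0, 0, 0]
    - [0, 0, 0, 0, 0, 0, 0]
    - [0, 0, 0, 0, 0, 0, 0]
    - [0, 0, 0, 0, 0, 0, 0]
    - [0, 0, 0, 0, 0, 0, 0]
    - [0, 0, 0, 0, 0, 0, 0]
    - [0, 0, 0, 0, 0, 0, 0]
    - [0, 0, 0, 0, 0, 0, 0]

```text
time: 27.18
tcp_pos: [0.6204, -0.0827, 0.1428]
eef_rot: [3.142, -0.0, 1.677]
ft_force: [0.2, 0.3, -1.6]
grip_width: 0.15
finger_force: 58.5
```

```bash
python3 -c "
from rig import *
print(job_done())"
```

```text
the job is handed in; nothing more can be done
None
```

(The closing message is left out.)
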